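# Show the learner the praline cavity that was missed

### The job

Each cavity of the brown praline mould should have a hazelnut in it, but one was missed. Show the learner: point from straight above at the empty cavity, your fingertips one to four centimetres over it, and stay there for two seconds, then point in the same way at the middle of the bowl of hazelnuts for two seconds, and finally lift the hand at least 20 cm clear of the table. Touch nothing at all, and do not dip low over any other cavity or bowl on the way.

Things in the scene. Friction and masses are not known exactly. Their poses are not given: they have to be found in the camera images.
- mould: dark brown silicone praline mould lying on the table, cannot be shifted: 130 (its x) by 206 (its y) by 22 mm high, with 15 round cavities 30 mm wide and 18 mm deep in 3 columns along x and 5 rows along y, 38 mm from centre to centre. Origin at the centre of its underside on the table, z up. Fourteen cavities hold one golden-brown hazelnut, 17 mm thick, stuck in a thin chocolate shell, its top just below the mould's top face.
- empty_cavity (a point): the one cavity without a nut: the centre of its mouth, level with the mould's top face (22 mm above the table), z up. To point at it, the fingertips stay 10 to 40 mm above this point and within about 10 mm of it sideways; the neighbouring cavities are 38 mm away.
- hazelnuts: white ceramic prep bowl, 112 mm across the rim, 50 mm high, standing loose on the table, filled almost level with the rim with round golden-brown hazelnuts; origin at the centre of its underside, on the table.
- hazelnuts_rim (a point): centre of the mouth of the hazelnut bowl, level with its rim, 50 mm above the table, z up. To point at the bowl, the fingertips stay 10 to 40 mm above this point and within about 25 mm of it sideways.
- almonds: white ceramic prep bowl, 112 mm across the rim, 50 mm high, standing loose on the table, filled almost level with the rim with long ivory blanched almonds; origin at the centre of its underside. Not to be pointed at.
- cranberries: white ceramic prep bowl, 112 mm across the rim, 50 mm high, standing loose on the table, filled almost level with the rim with small dark red dried cranberries; origin at the centre of its underside. Not to be pointed at.
- tumbler: empty clear glass tumbler, 72 mm across, 95 mm high, standing loose; origin at the centre of its underside. To be left alone.
- spatula: loose spatula lying flat along its x: wooden handle 14 mm thick and orange silicone blade 52 mm wide, 280 mm long in all; origin on its underside 137 mm from the handle's end. To be left alone.
Mind the look-alikes: they are no part of the job. What is shaped like the hazelnuts but green is not meant.

How it is judged:
On the way, in this order (a step that is already met when the one before it is completed fails the run):
1. the fingertips dwell just above the empty cavity (horizontal distance between the grasp point and empty_cavity below 0.014 m and z of the grasp point in the frame of empty_cavity between 0.022 and 0.065 m), for 1.7 s.
2. the fingertips dwell just above the bowl of hazelnuts (horizontal distance between the grasp point and hazelnuts_rim below 0.032 m and z of the grasp point in the frame of hazelnuts_rim between 0.022 and 0.065 m), for 1.7 s.
At the end, for the whole second after the job is handed in: The hand is lifted, the point between the finger pads more than 0.18 m above the table; all three bowls, the tumbler and the spatula are at rest within 6 mm of where they stood (height (world z) of the grasp point above 0.18 m and distance of each of hazelnuts, almonds, cranberries, tumbler, spatula from where it was at the start of the episode below 0.006 m and linear speed of each of hazelnuts, almonds, cranberries, tumbler, spatula below 0.02 m/s); the robot touches nothing.
It fails at once if the hand or arm touches anything (mould, bowls, table, glass, spatula) (contact force between any of the fingers, the arm and anything else above 0.5 N).
It fails at once if a bowl, the tumbler or the spatula is shifted by more than 6 mm, lifted or carried (distance of any of hazelnuts, almonds, cranberries, tumbler, spatula from where it was at the start of the episode above 0.006 m).
It fails at once if the fingertips dip low (under about 28 mm) over a cavity of the mould other than the empty one (x of the grasp point in the frame of mould between -0.065 and 0.065 m and y of the grasp point in the frame of mould between -0.103 and 0.103 m and z of the grasp point in the frame of mould below 0.069 m and horizontal distance between the grasp point and empty_cavity above 0.028 m).
It fails at once if the fingertips dip low (under about 28 mm) over the bowl of almonds or of cranberries ((horizontal distance between the grasp point and almonds below 0.045 m and height (world z) of the grasp point below 0.097 m) or (horizontal distance between the grasp point and cranberries below 0.045 m and height (world z) of the grasp point below 0.097 m)).
It also fails if it takes over 45 s, if anything falls off the work surface, if the arm or the gripper's body presses on something with over 40 N, if the wrist force passes 120 N, or if a joint passes its speed limit or range.

### The arm

A 7-joint arm with a two-finger parallel gripper is mounted at the origin on the work surface. World frame = base frame: x ahead of the robot, y to its left, z up, the work surface at z = 0. Lengths are in m, angles in rad, forces in N, time in s.
With the tool pointing down it reaches from about 0.4 to 0.85 m from the base axis. Payload 10.4 kg.
Tool frame: the origin (TCP) lies at the very end of the fingers, on their centre line; the grasp point (between the pads) lies manip.hold_point_z behind it (manip.hold_point_z is the distance from the TCP to the grasp point, in m); z points along the fingers, y is the direction in which the jaws open and shut (so a half turn about z gives the same grasp; the last joint's range is limited). The gripper opens to 85 mm and grips with 20 to 120 N. Pads are 22 mm wide; open, the fingers measure 114 mm over their backs; the gripper's body (76 mm by 85 mm) begins 54 mm behind the grasp point. The pads swing forward as they close: fully open they stand 13 mm farther back than shut.
Start: joints at [-1.235, 0.332, -0.065, 1.46, 0.022, 1.35, -0.088], TCP at [0.219, 0.585, 0.231] pointing down, gripper open.
Joint ranges: [-2.6, 2.6], [-0.5, 2.12], [-1.47, 1.34], [0.16, 2.42], [-1.27, 4.41], [0.06, 2.06], [-2.6, 2.6]. Speed limits (rad/s): [2.22, 2.22, 2.79, 2.79, 3.14, 3.14, 3.14].

### API

Orientations are given as a unit quaternion [x, y, z, w].
In Python, from workcell import manip gives the robot as it stands.
- The arm moves only by the tool jog_arm, never from a script. Its arguments are lists of equal length, an entry for each row: "translation": the shift along the world's x, y, z in mm, a list of three; "turn": the turn about the world's z in degrees. In form: {"translation": [[x, y, z], ...], "turn": [turn, ...]}. A call has 1 to 12 rows; each row is the pose to reach, as a shift and turn from the pose measured when the call began; what a row does not reach only later rows make up. A row lasts 1/12 s, in which the tool goes at most 41.7 mm and 7.16 degrees, less where a joint would pass 70% of its speed; a pose out of reach is approached as far as the arm can. A call with a gripper value outside its range is refused whole. "grip" is the finger opening in mm, from 0 to 85.4, set as the call begins (left out, the last holds). The fingers move at their own pace and stop on an object; "grip_force" is the grip in N (left out, the last holds). Time passes only in rows, so rows that repeat a pose let the fingers close. It gives the time, the measured TCP pose, the force and the opening at its end, in the units of the state.
- manip.get_obs(): the state, without advancing time (a new reading comes with each control period).
- manip.camera(name): name is "side" or "top"; returns a dict with "frame" (420x560x3 uint8, red, green, blue), "mtx" (3x3 intrinsics, pixels), "pose" (4x4, takes a point from camera to world coordinates). Camera axes: x right, y down, z forward; pixel columns grow to the right and rows downward; lengths in m; the calibration is good to about 2 mm. A picture is of the moment at which its call begins. There is no depth.
- manip.hand_in(): hands the job in, once; it reports no verdict.
Trained networks look in a picture, given as the dict that the camera call returned (one of the last four; its "shot" number tells which), for a name from the list of things; names that differ only in an ending like _2 or _b are one class to them, and where a whole thing is asked for, a point or a joint stands for the part that bears it (a point fixed in the world has none). Each returns a list of dicts, best first, with "confidence" (0 to 1); they miss things now and then, are a little off and sometimes report something else, mostly with a low value. They report only what shows in the picture. A call takes as long as a camera call. They do not tell look-alikes from the thing itself.
- manip.outline_of(picture, label): "mask" (420x560 bool, what is visible of it) and "extent" ([left, top, right, bottom] in pixels, round what is visible of it).
- manip.pinpoint(picture, label): "at" ([column, row] in pixels: a listed point, or the origin of a listed thing).
The state is a dict: "clock": time; "joint_pos": joint angles; "joint_velocities": joint speeds; "tau": joint torques, N m; "position": TCP position; "ee_rot": TCP orientation; "ft_force": force on the tool from outside, world axes, zero at the start; "torque": the same for the moment, N m; "grip_width": opening from 0.0 (shut) to 1.0 (fully open).
Only numpy, scipy, OpenCV 4.12 (cv2) and the standard library are available. Lean on these libraries where they do the work, as an engineer would, in place of code of your own. Each camera call takes 0.05 s, during which the arm holds its last target. There are 200 camera calls.

## Working session

There is one attempt and no reset: what is moved stays moved. The work goes in short steps, Python scripts to look and compute and a tool call to move; the robot and the scene stay as the last step left them, time stands still between calls to the robot, and variables do not carry over. Pictures are saved under pics/ and viewed, about 8 in all and at most 12, crops included, and the job is handed in when it is done.

Besides the shell and the picture viewer there is one more tool, called after ">>>" by a JSON object that holds its "op" and its "data", one argument or row to a line. jog_arm: Moves the arm, as the interface text tells. Its arguments: {"type":"object","properties":{"translation":{"type":"array"},"turn":{"type":"array"},"grip":{"type":"number"},"grip_force":{"type":"number"}},"required":["translation","turn"]}

```bash
mkdir -p pics
cat > h.py <<'E'
import numpy as np, cv2
from workcell import manip
def w(p,px,z):
    d=p["pose"][:3,:3]@np.linalg.inv(p["mtx"])@np.array([px[0],px[1],1.]); o=p["pose"][:3,3]
    return o+d*(z-o[2])/d[2]
E
python3 - <<'E'
from h import *
s=manip.get_obs(); print(s["clock"],s["position"],s["ee_rot"],s["grip_width"],manip.hold_point_z)
Z=dict(mould=0,empty_cavity=.022,hazelnuts=0,hazelnuts_rim=.05,almonds=0,cranberries=0,tumbler=0,spatula=0)
im=[]
for c in("top","side"):
    p=manip.camera(c); im.append(p["frame"]); cv2.imwrite(f"pics/{c}.png",p["frame"][:,:,::-1])
    print(c,p["pose"][:3,3])
    for l,z in Z.items():
        for r in manip.pinpoint(p,l)[:3]: print(c,l,np.round(r["at"]),round(r["confidence"],2),w(p,r["at"],z).round(3))
E
```

```text
0.0 [0.21936736 0.5848178  0.23050632] [ 1.78445597e-01  9.83949510e-01 -7.23997956e-04 -8.36336592e-05] 0.9989114108730616 0.0187
top [0.37420424 0.08709794 1.35397389]
top empty_cavity [236. 214.] 0.61 [0.522 0.182 0.022]
top empty_cavity [337. 177.] 0.44 [ 0.62  -0.081  0.022]
top hazelnuts [398. 219.] 0.87 [ 0.515 -0.243  0.   ]
top hazelnuts [423. 304.] 0.67 [ 0.294 -0.302  0.   ]
top hazelnuts [375. 112.] 0.65 [ 0.802 -0.188  0.   ]
top hazelnuts_rim [378. 104.] 0.91 [ 0.81  -0.186  0.05 ]
top hazelnuts_rim [429. 305.] 0.88 [ 0.294 -0.302  0.05 ]
top hazelnuts_rim [408. 219.] 0.66 [ 0.51  -0.255  0.05 ]
top almonds [334. 177.] 0.9 [ 0.626 -0.075  0.   ]
top cranberries [328. 237.] 0.9 [ 0.467 -0.059  0.   ]
top spatula [129. 209.] 0.79 [0.537 0.461 0.   ]
side [ 0.30433785 -0.87222939  0.93487735]
side mould [253. 184.] 0.96 [0.51  0.261 0.   ]
side hazelnuts [209. 367.] 0.96 [ 0.286 -0.303  0.   ]
side hazelnuts [404. 272.] 0.86 [ 0.791 -0.183 -0.   ]
side hazelnuts [306. 323.] 0.62 [ 0.514 -0.257  0.   ]
side hazelnuts_rim [208. 353.] 0.88 [ 0.288 -0.301  0.05 ]
side hazelnuts_rim [306. 309.] 0.74 [ 0.513 -0.253  0.05 ]
side hazelnuts_rim [416. 259.] 0.56 [ 0.809 -0.191  0.05 ]
side almonds [323. 260.] 0.88 [ 0.613 -0.087  0.   ]
side cranberries [265. 266.] 0.87 [ 0.466 -0.064  0.   ]
side tumbler [394. 334.] 0.61 [ 0.691 -0.337 -0.   ]
side spatula [247. 148.] 0.83 [0.536 0.454 0.   ]
```

View pics/top.png

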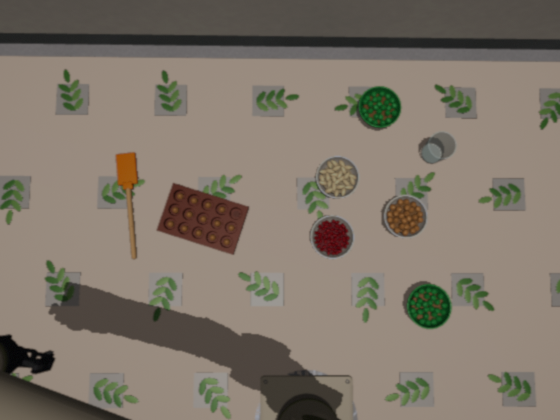

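View pics/side.png

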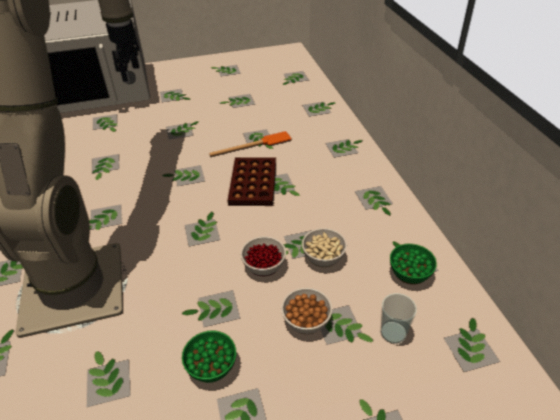

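The top view shows the mould at about (203,218). There are three look-alike bowls: brown hazelnuts at (405,216), which is the one I want, and green ones at (379,107) and (429,305), which I reject. Almonds are at (337,177), cranberries at (332,237) and the tumbler at (432,150). Next I'll crop the mould in close.

Run:
```python
from h import *
a=cv2.imread("pics/top.png")[175:260,150:255]; b=cv2.imread("pics/side.png")[150:212,220:285]
f=lambda x,s:cv2.convertScaleAbs(cv2.resize(x,None,fx=s,fy=s,interpolation=cv2.INTER_CUBIC),alpha=1.8)
A=f(a,4);B=f(b,5.4); H=max(A.shape[0],B.shape[0])
pad=lambda x:cv2.copyMakeBorder(x,0,H-x.shape[0],0,0,0)
cv2.imwrite("pics/crop.png",np.hstack([pad(A),pad(B)])); print(A.shape,B.shape)
# mould mask -> rectangle on both; bowl mask
for c in("top","side"):
    p=manip.camera(c)
    for l in("mould","hazelnuts"):
        for r in manip.outline_of(p,l)[:3]:
            m=r["mask"].astype(np.uint8); k=max(cv2.findContours(m,0,2)[0],key=cv2.contourArea)
            print(c,l,round(r["confidence"],2),r["extent"],p["frame"][m>0].mean(0).round())
            if l=="mould": 
                # project contour on the top plane
                q=np.array([w(p,x[0],.022)[:2] for x in k],np.float32); R=cv2.minAreaRect(q); print(R, cv2.boxPoints(R).round(3).tolist())
            else:
                e=cv2.fitEllipse(k); print(e,w(p,e[0],.05).round(3))
```

```text
(340, 420, 3) (335, 351, 3)
top mould 0.56 [156.6, 182.9, 246.5, 253.6] [84. 49. 40.]
((0.5127806663513184, 0.2687489986419678), (0.20764248073101044, 0.13156503438949585), 72.2598876953125) [[0.4180000126361847, 0.1899999976158142], [0.5440000295639038, 0.15000000596046448], [0.6069999933242798, 0.3479999899864197], [0.4819999933242798, 0.3880000114440918]]
top hazelnuts 0.7 [383.3, 197.3, 426.3, 239.6] [104.  81.  59.]
((405.4258117675781, 216.28225708007812), (42.1505126953125, 43.51665115356445), 124.35042572021484) [ 0.516 -0.249  0.05 ]
top hazelnuts 0.63 [360.5, 87.7, 399.7, 125.8] [29. 73. 32.]
((379.25762939453125, 107.07778930664062), (40.346614837646484, 41.79424285888672), 89.37950897216797) [ 0.8   -0.188  0.05 ]
top hazelnuts 0.58 [410.8, 281.8, 449.6, 330.0] [33. 74. 35.]
((428.5677185058594, 306.1554260253906), (43.9192008972168, 45.043983459472656), 154.5358428955078) [ 0.292 -0.301  0.05 ]
side mould 0.58 [227.6, 159.6, 281.3, 206.9] [61. 28. 18.]
((0.5087534189224243, 0.25399351119995117), (0.23113606870174408, 0.1343882977962494), 72.95277404785156) [[0.41100001335144043, 0.16300000250339508], [0.5389999747276306, 0.12399999797344208], [0.6069999933242798, 0.3449999988079071], [0.4779999852180481, 0.3840000033378601]]
side hazelnuts 0.97 [391.5, 240.3, 435.3, 285.1] [30. 79. 32.]
((412.4693298339844, 262.8343811035156), (39.894039154052734, 46.497337341308594), 108.02960968017578) [ 0.797 -0.199  0.05 ]
side hazelnuts 0.95 [177.2, 332.5, 239.8, 384.8] [36. 82. 34.]
((209.14939880371094, 355.9953918457031), (51.11327362060547, 56.103675842285156), 64.88775634765625) [ 0.291 -0.309  0.05 ]
side hazelnuts 0.67 [281.0, 288.7, 331.0, 332.0] [130.  94.  66.]
((306.55670166015625, 310.0862121582031), (46.16868209838867, 49.748592376708984), 115.88249206542969) [ 0.513 -0.257  0.05 ]
```

View pics/crop.png

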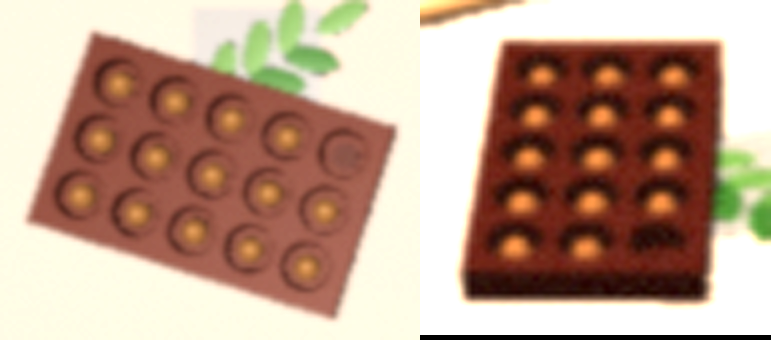

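I read the crop like this: the empty cavity is at top pixel (236,213). In the side view it is the front-right cavity, at about (264,194). Both are the mould's +x, row −2 cavity, so the lattice predicts (0.525, 0.184) against the network's (0.522, 0.182). I'll use (0.524, 0.183). The hazelnut rim is at (0.514, -0.252).

With the TCP at z=0.055 the grasp point is at 0.074. That is inside the dwell window and above the 0.069 dip limit for the other cavities.

>>> {"op": "jog_arm", "data": {
  "translation": [
    [10, -13, 0],
    [30, -40, 0],
    [60, -79, 0],
    [90, -119, 0],
    [120, -158, 0],
    [150, -198, 0],
    [180, -237, 0],
    [210, -277, 0],
    [240, -316, 0],
    [270, -356, 0],
    [292, -385, 0],
    [305, -402, 0]
  ],
  "turn": [0, 0, 0, 0, 0, 0, 0, 0, 0, 0, 0, 0],
  "grip": 4
}}

```text
clock: 2.2
position: [0.5024, 0.2108, 0.2317]
ee_rot: [0.179, 0.984, 0.0, 0.0]
ft_force: [0.4, 0.0, 1.2]
grip_width: 0.045
```

>>> {"op": "jog_arm", "data": {
  "translation": [
    [10, -14, 0],
    [22, -28, 0],
    [22, -28, -20],
    [22, -28, -45],
    [22, -28, -70],
    [22, -28, -95],
    [22, -28, -115],
    [22, -28, -125],
    [22, -28, -130],
    [22, -28, -130]
  ],
  "turn": [0, 0, 0, 0, 0, 0, 0, 0, 0, 0]
}}

```text
clock: 3.03
position: [0.5242, 0.1823, 0.1013]
ee_rot: [0.179, 0.984, 0.0, -0.0]
ft_force: [-0.5, 0.3, -0.3]
grip_width: 0.046
```

Run:
```python
from h import *
print(manip.get_obs()["position"])
p=manip.camera("side"); print(w(p,(263.9,194.1),.022).round(3), w(p,(263.9,194.1),.012).round(3))
o=[]
q=manip.camera("top")
for r,c in((p,(264,190)),(q,(236,205))):
    x,y=c; o.append(cv2.resize(r["frame"][y-55:y+55,x-50:x+50,::-1],None,fx=4,fy=4,interpolation=2))
cv2.imwrite("pics/near.png",cv2.convertScaleAbs(np.hstack(o),alpha=1.6))
```

```text
[0.52419545 0.18234395 0.10134105]
[0.526 0.182 0.022] [0.528 0.193 0.012]
```

View pics/near.png

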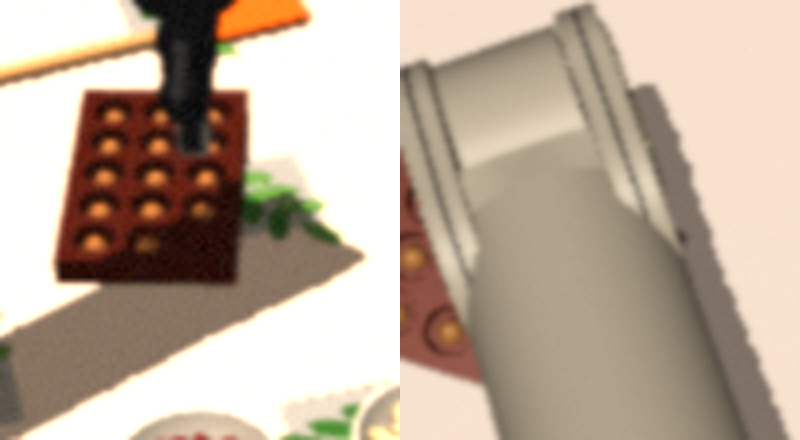

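The side view shows the closed tips above the front-right part of the mould, at about pixel (263,172), with no contact. The side-ray estimate (0.526, 0.182) agrees with the others, so I'll descend and dwell.

>>> {"op": "jog_arm", "data": {
  "translation": [
    [0, 0, -12],
    [0, 0, -25],
    [0, 0, -37],
    [0, 0, -44],
    [0, 0, -46],
    [0, 0, -46],
    [0, 0, -46],
    [0, 0, -46],
    [0, 0, -46],
    [0, 0, -46],
    [0, 0, -46],
    [0, 0, -46]
  ],
  "turn": [0, 0, 0, 0, 0, 0, 0, 0, 0, 0, 0, 0]
}}

```text
clock: 4.13
position: [0.5252, 0.183, 0.0571]
ee_rot: [0.179, 0.984, 0.001, 0.001]
ft_force: [-0.0, 0.8, 0.8]
grip_width: 0.047
```

Run:
```python
from h import *
p=manip.camera("side"); T=np.linalg.inv(p["pose"])
for z in(.022,.055):
    v=p["mtx"]@(T@[.524,.183,z,1])[:3]; print(z,v[:2]/v[2])
cv2.imwrite("pics/near2.png",cv2.convertScaleAbs(cv2.resize(p["frame"][140:230,214:314,::-1],None,fx=6,fy=6,interpolation=2),alpha=1.6))
```

```text
0.022 [263.2640686  193.88329221]
0.055 [262.74147878 184.99019906]
```

View pics/near2.png

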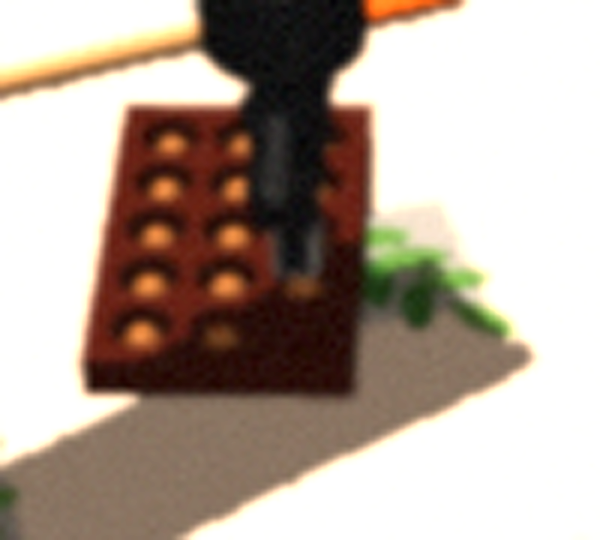

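The fingertips show at about (264,186), against a predicted (263,185), so the pose is confirmed. Holding here.

>>> {"op": "jog_arm", "data": {
  "translation": [
    [0, 0, -1],
    [0, 0, -1],
    [0, 0, -1],
    [0, 0, -1],
    [0, 0, -1],
    [0, 0, -1],
    [0, 0, -1],
    [0, 0, -1],
    [0, 0, -1],
    [0, 0, -1],
    [0, 0, -1],
    [0, 0, -1]
  ],
  "turn": [0, 0, 0, 0, 0, 0, 0, 0, 0, 0, 0, 0]
}}

```text
clock: 5.18
position: [0.5252, 0.1829, 0.056]
ee_rot: [0.179, 0.984, 0.001, 0.001]
ft_force: [0.3, -0.3, -0.2]
grip_width: 0.047
```

>>> {"op": "jog_arm", "data": {
  "translation": [
    [0, 0, 0],
    [0, 0, 0],
    [0, 0, 0],
    [0, 0, 0],
    [0, 0, 0],
    [0, 0, 0],
    [0, 0, 0],
    [0, 0, 0],
    [0, 0, 0],
    [0, 0, 0],
    [0, 0, 0],
    [0, 0, 0]
  ],
  "turn": [0, 0, 0, 0, 0, 0, 0, 0, 0, 0, 0, 0]
}}

```text
clock: 6.18
position: [0.5252, 0.1829, 0.056]
ee_rot: [0.179, 0.984, 0.001, 0.001]
ft_force: [0.6, 0.8, -0.1]
grip_width: 0.045
```

>>> {"op": "jog_arm", "data": {
  "translation": [
    [0, 0, 15],
    [0, 0, 40],
    [0, 0, 70],
    [0, 0, 100],
    [0, 0, 125],
    [0, 0, 140],
    [0, -15, 145],
    [0, -40, 145],
    [-1, -70, 145],
    [-2, -100, 145],
    [-3, -130, 145],
    [-4, -160, 145]
  ],
  "turn": [0, 0, 0, 0, 0, 0, 0, 0, 0, 0, 0, 0]
}}

```text
clock: 7.18
position: [0.5203, 0.0205, 0.2003]
ee_rot: [0.179, 0.984, 0.001, 0.001]
ft_force: [0.4, 0.6, 0.3]
grip_width: 0.045
```

Dwell 1 lasted over 2.3 s. Now I move at height to above the bowl at (0.514, -0.252).

>>> {"op": "jog_arm", "data": {
  "translation": [
    [-1, -28, 0],
    [-1, -58, 0],
    [-2, -90, 0],
    [-3, -122, 0],
    [-4, -155, 0],
    [-4, -188, 0],
    [-5, -218, 0],
    [-6, -243, 0],
    [-6, -262, 0],
    [-6, -272, 0],
    [-6, -272, 0],
    [-6, -272, 0]
  ],
  "turn": [0, 0, 0, 0, 0, 0, 0, 0, 0, 0, 0, 0]
}}

```text
clock: 8.18
position: [0.514, -0.2512, 0.1997]
ee_rot: [0.179, 0.984, 0.001, 0.0]
ft_force: [0.5, 0.2, -0.9]
grip_width: 0.048
```

Run:
```python
from h import *
p=manip.camera("side"); cv2.imwrite("pics/bowl.png",cv2.resize(p["frame"][200:370,200:440,::-1],None,fx=3,fy=3,interpolation=2))
```

```text
(no output)
```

View pics/bowl.png

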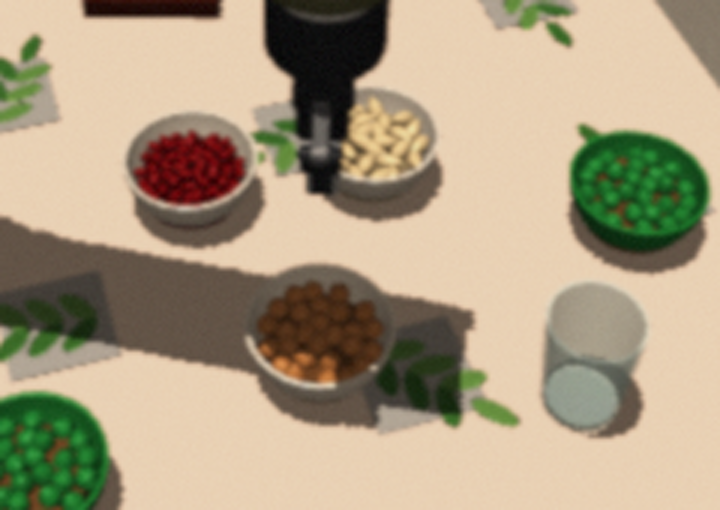

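The picture shows the tip at crop (320,190), in line above the brown hazelnut bowl, whose rim centre is at crop (320,330). Nothing has moved. I'll descend to z=0.08 and dwell.

>>> {"op": "jog_arm", "data": {
  "translation": [
    [0, 0, -15],
    [0, 0, -38],
    [0, 0, -62],
    [0, 0, -85],
    [0, 0, -103],
    [0, 0, -114],
    [0, 0, -120],
    [0, 0, -120],
    [0, 0, -120],
    [0, 0, -120],
    [0, 0, -120],
    [0, 0, -120]
  ],
  "turn": [0, 0, 0, 0, 0, 0, 0, 0, 0, 0, 0, 0]
}}

```text
clock: 9.23
position: [0.5148, -0.2504, 0.0806]
ee_rot: [0.179, 0.984, 0.001, 0.001]
ft_force: [0.6, 1.0, 0.3]
grip_width: 0.044
```

>>> {"op": "jog_arm", "data": {
  "translation": [
    [0, 0, 0],
    [0, 0, 0],
    [0, 0, 0],
    [0, 0, 0],
    [0, 0, 0],
    [0, 0, 0],
    [0, 0, 0],
    [0, 0, 0],
    [0, 0, 0],
    [0, 0, 0],
    [0, 0, 0],
    [0, 0, 0]
  ],
  "turn": [0, 0, 0, 0, 0, 0, 0, 0, 0, 0, 0, 0]
}}

```text
clock: 10.23
position: [0.5148, -0.2504, 0.0806]
ee_rot: [0.179, 0.984, 0.001, 0.001]
ft_force: [-0.1, -1.0, -1.0]
grip_width: 0.042
```

>>> {"op": "jog_arm", "data": {
  "translation": [
    [0, 0, 0],
    [0, 0, 0],
    [0, 0, 0],
    [0, 0, 0],
    [0, 0, 0],
    [0, 0, 0],
    [0, 0, 0],
    [0, 0, 0],
    [0, 0, 0],
    [0, 0, 0],
    [0, 0, 0],
    [0, 0, 0]
  ],
  "turn": [0, 0, 0, 0, 0, 0, 0, 0, 0, 0, 0, 0]
}}

```text
clock: 11.23
position: [0.5148, -0.2504, 0.0807]
ee_rot: [0.179, 0.984, 0.001, 0.001]
ft_force: [0.0, 0.0, 0.2]
grip_width: 0.048
```

>>> {"op": "jog_arm", "data": {
  "translation": [
    [0, 0, 15],
    [0, 0, 40],
    [0, 0, 65],
    [0, 0, 95],
    [0, 0, 125],
    [0, 0, 150],
    [0, 0, 165],
    [0, 0, 170],
    [0, 0, 170],
    [0, 0, 170],
    [0, 0, 170],
    [0, 0, 170]
  ],
  "turn": [0, 0, 0, 0, 0, 0, 0, 0, 0, 0, 0, 0]
}}

```text
clock: 12.23
position: [0.5143, -0.2502, 0.2493]
ee_rot: [0.179, 0.984, 0.001, -0.0]
ft_force: [-0.3, -0.7, 0.9]
grip_width: 0.043
```

Run:
```python
from h import *
p=manip.camera("side"); a=cv2.imread("pics/side.png")[:,:,::-1]
for l in("hazelnuts","almonds","cranberries","tumbler","spatula"):
    print(l,[np.round(r["at"]) for r in manip.pinpoint(p,l)[:3]])
s=manip.get_obs(); print(s["clock"],s["position"],np.abs(s["joint_velocities"]).max())
manip.hand_in()
```

```text
hazelnuts [array([409., 272.]), array([306., 324.]), array([207., 370.])]
almonds [array([326., 257.])]
cranberries [array([261., 266.])]
tumbler [array([396., 332.]), array([263., 266.])]
spatula [array([248., 146.])]
12.5333 [ 0.51475356 -0.250417    0.25039603] 0.0018317213243321
the job is handed in; nothing more can be done
```

The pointing job is done and handed in at 12.5 s; no verdict is reported, so success rests on my own checks below.

- **Empty cavity:** I pointed at the one in the mould's +x column, last row towards −y, with the closed fingertips about 34 mm above it for over 2.3 s. Four position estimates for it agreed within about 4 mm.
- **Hazelnut bowl:** I pointed at the brown bowl at (0.514, −0.252), about 31 mm above the rim for over 2 s. The two green bowls were the look-alikes and I ignored them.
- **Final lift:** the fingertips ended at z = 0.25 m, with the arm at rest.
- **Contact:** the force readings I saw stayed at noise level, about 1 N per axis. That noise is coarser than the 0.5 N contact limit, so no contact is inferred from the heights, the readings and the pictures.
- **Objects:** in the last picture the networks put the bowls, tumbler and spatula within 1–5 pixels of where they started. That scatter is the networks' own and roughly 5–10 mm or more on the table, so it cannot by itself confirm the 6 mm limit.
- **False detection:** the tumbler search also gave a second hit on the cranberry bowl, which I disregarded.

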